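# Load the crumb mill and run it on its held pulse setting

## Robot

A 7-joint arm with a two-finger parallel gripper is mounted at the origin on the work surface. World frame = base frame: x ahead of the robot, y to its left, z up, the work surface at z = 0. Lengths are in m, angles in rad, forces in N, time in s.
With the tool pointing down it reaches from about 0.425 to 0.95 m from the base axis. Payload 4.7 kg.
Tool frame: the origin (TCP) lies between the finger pads; the fingertips stand 25 mm ahead of it and the grasp point (between the pads) lies 6 mm ahead of it; z points along the fingers, y is the line along which they close (so a half turn about z gives the same grasp; the last joint's range is limited). The gripper opens to 85 mm and grips with 20 to 120 N. Pads are 22 mm wide; open, the fingers measure 114 mm over their backs; the gripper's body (76 mm by 85 mm) begins 54 mm behind the grasp point. The pads swing forward as they close: fully open they stand 13 mm farther back than shut.
Start: joints at [-1.138, 0.469, -0.049, 1.532, 0.024, 1.141, -0.082], TCP at [0.301, 0.604, 0.256] pointing down, gripper open.
Joint ranges: [-2.59, 2.59], [-0.33, 1.99], [-1.39, 1.29], [0.1, 2.45], [-1.04, 4.18], [0.21, 1.99], [-2.66, 2.66]. Speed limits (rad/s): [2.57, 2.57, 3.14, 3.14, 3.14, 3.14, 3.14].

## Interface

Orientations are given as a 3x3 rotation matrix whose columns are the frame's x, y, z axes.
In Python, from rig import * gives the robot as it stands. Calls block until the motion is done:
- movep(position, orientation): joint-space move of the TCP to a pose.
- move_l(position, attitude=None, feed=0.15, until_force=None): straight line of the TCP; attitude=None keeps the orientation; feed is the mean speed in m/s. With until_force (N) it stops when the force on the tool has changed by that much, and returns True; else False.
- move_joints(angles): joint-space move.
- command_gripper(opening, newtons=None): finger opening in m; newtons is the grip in N (None keeps the last); returns when the fingers have stopped.
- sleep(seconds).
- inverse_kinematics(position, orientation): joint angles nearest the present ones, or None.
- sense(): the state.
- camera(name): name is "scene" or "top" or "wrist"; returns (picture, depth): 384x512x3 uint8, red, green, blue; 384x512 float32, m along the optical axis (not along the pixel's ray), 0 where there is no reading.
- camera_params(name): a dict with "K" (3x3 intrinsics, pixels), "position" and "rotation" of the camera in the world; the wrist camera has in their place "tool_from_camera" (4x4, takes a point from camera to tool coordinates, whose origin is the TCP and whose axes are the flange's). Camera axes: x right, y down, z forward; pixel columns grow to the right and rows downward; lengths in m; the calibration is good to about 2 mm. The wrist camera is an equidistant fisheye: a pixel r from the principal point sees the ray r / f radians off the axis. A picture is of the moment at which its call begins: read the wrist's pose just before it. camera_params takes no time and is no camera call.
A pose or a line that the arm cannot do raises Unreachable and nothing moves.
- finish_job(): hands the job in; it is judged then, once.
The state is a dict: "time_s": time; "joint_pos": joint angles; "qd": joint speeds; "joint_efforts": joint torques, N m; "position": TCP position; "tcp_rot": TCP orientation; "wrist_force": force on the tool from outside, world axes, zero at the start; "ft_torque": the same for the moment, N m; "finger_gap": finger opening in m; "gripper_force": force on a finger pad.
Only numpy, scipy, OpenCV 4.12 (cv2) and the standard library are available. Lean on these libraries where they do the work, as an engineer would, in place of code of your own. Each camera call takes 0.05 s, during which the arm holds its last target. There are 200 camera calls.

## Task

Make breadcrumbs from the stale rolls: with the mill switched off, take the two pale star-cut rolls out of the sloping basket and put both into the mill's hopper, leaving the dark and the seeded rolls in the basket and everything else on the counter undisturbed. Then turn the mill's dial clockwise past its two clicks, settings one and two, to the sprung pulse setting at the end of its travel; it springs back if let go, so finish with the fingers still holding it there.

Things in the scene. Friction and masses are not known exactly. Their poses are not given: they have to be found in the camera images.
- pale_a: one of the two pale golden stale rolls with a light star cut on top, to be milled; round, 54 mm wide, 44 mm tall, flat underside 40 mm wide, about 25 to 50 g, rock hard. Origin: centre of its flat underside, z through its top. It lies tilted with the basket's floor, in one of the three lanes of the half of the basket nearer the robot.
- pale_b: the other pale golden star-cut roll, same size; in one of the three lanes of the half farther from the robot.
- rye_a: very dark brown rye roll with two floury cracks, same size, to stay in the basket; origin likewise.
- rye_b: second dark rye roll, likewise.
- seed_a: mid-brown roll with black seeds on top, same size, to stay in the basket; origin likewise.
- seed_b: second seeded roll, likewise.
- basket: fixed wicker-sided display basket, 294 mm wide (its y), 252 mm deep (its x), with three lanes along x. Origin: under its centre on the table; x points roughly away from the robot (yaw varies), y left. Outer side walls stand 50 mm, the near wall 44 mm, the far wall 36 mm above the floor inside. Each lane holds two rolls, at x = -58 and +58 mm.
- basket_floor (a point): centre of the basket's inner floor, 34 mm above the table (axes as the basket's). The floor falls 0.16 rad towards +x: 53 mm high at the near inner edge (x -120 mm), 15 mm at the far one. Lanes: centred at y -92, 0, +92 mm, 86 mm wide, 240 mm long; dividers 6 mm thick, 30 mm above the floor. Most finger room lies along x: 35 mm from a roll to the end wall, 62 mm to the next roll.
- mill: fixed brushed-metal crumb mill, 270 mm deep (its x), 390 mm wide (its y), flat top deck 200 mm above the table. Origin: under its centre on the table; x points roughly away from the robot (yaw varies), y to the left. The hopper opens in the left part of the top; the dial stands on a black plate on the right part.
- hopper (a point): centre of the hopper's mouth, 220 mm above the table (axes as the mill's). Mouth 170 mm (x) by 190 mm (y) inside, its 6 mm collar 20 mm above the deck; steel sides slope in to a feed grid 110 by 125 mm, 81 mm below the mouth. Both rolls fit side by side along y; they may be let go inside the hopper, a little above the grid, and may lie any way up.
- dial_bar: white bar grip on the dial, 56 mm long (its x), 14 mm thick (y), 26 mm high, over a black 60 mm round skirt. Origin: middle of the bar, on the dial's upright axis, 227 mm above the table (bar spans 214 to 240 mm). x runs to the pointer end with the black line and turns with the dial: off, 0.6 rad to the left of the mill's x; at the stop, as far right. 110 mm from the hopper's mouth edge.
- dial (a joint): dial angle in rad, growing clockwise from above: 0 off (white dot); it clicks and stays at about 0.47 (setting one, one green dot) and 0.94 (setting two, two green dots); pulse (large orange dot) is from 1.1 to the hard stop at 1.2. It takes up to about 0.22 N m to turn over the clicks; beyond 0.94 it is sprung back to 0.94 with up to about 0.27 N m. Starts at 0.
- seed_jar: loose amber jar with steel lid, 68 mm wide, 95 mm tall, beyond the basket; bystander. Origin: centre of its underside.
- bowl: loose steel bowl, 130 mm wide, 50 mm tall, beyond the gap between basket and mill; bystander. Origin: centre of its underside.
- cup: loose white mug, 76 mm wide, 75 mm tall, to the left of the basket; bystander. Origin: centre of its underside.
- brush: loose bench brush lying on the table between robot and basket; bystander. Origin: near its middle, on its underside.
There are look-alikes about, which are no part of the job. Leave any pink or purple look-alike of the pale_b alone. Leave any blue look-alike of the pale_a alone.

How it is judged:
By the outcome, as a careful person would: the job done as asked, in the order asked, and still so for the second after the job is handed in, while the arm keeps its last pose, push and grip.
It also fails if it takes over 58 s, if anything falls off the work surface, if the arm or the gripper's body presses on something with over 40 N, if the wrist force passes 120 N, or if a joint passes its speed limit or range.

## Working session

There is one attempt and no reset: what is moved stays moved. The work goes in short steps, each a Python script; the robot and the scene stay as the last script left them, time stands still between calls to the robot, and variables do not carry over. Pictures are saved under pics/ and viewed, at most 10 in all, crops included, and the job is handed in when it is done.

```bash
mkdir -p pics; ls
python3 - <<'E'
from rig import *
import cv2,numpy as np
for n in ("scene","top"):
    p,d=camera(n); cv2.imwrite(f"pics/{n}0.png",p[:,:,::-1]); np.savez(f"{n}0.npz",p=p,d=d)
    c=camera_params(n); print(n,c)
print(camera_params("wrist")); s=sense(); print(s)
E
```

```text
pics
scene {'K': array([[434.78949168,   0.        , 254.24941232],
       [  0.        , 434.78949168, 186.40045093],
       [  0.        ,   0.        ,   1.        ]]), 'position': array([1.12150724, 0.74656104, 1.2998463 ]), 'rotation': array([[-0.74999572,  0.51266542, -0.41794807],
       [ 0.66135847,  0.59130871, -0.46147479],
       [ 0.01055417, -0.62251761, -0.78253462]])}
top {'K': array([[378.61833563,   0.        , 258.76529784],
       [  0.        , 378.61833563, 186.67766277],
       [  0.        ,   0.        ,   1.        ]]), 'position': array([0.43430104, 0.06325375, 1.13886927]), 'rotation': array([[ 2.89875042e-02, -9.97910626e-01,  5.77417201e-02],
       [-9.99579658e-01, -2.89112122e-02,  2.15638953e-03],
       [-4.82500909e-04, -5.77799571e-02, -9.98329226e-01]])}
{'K': array([[297.31863964,   0.        , 258.50600293],
       [  0.        , 297.31863964, 194.16617555],
       [  0.        ,   0.        ,   1.        ]]), 'tool_from_camera': array([[ 7.75305771e-04, -9.49789000e-01, -3.12890162e-01,
         8.10913788e-02],
       [ 9.99999621e-01,  6.126
[... 385 characters left out ...]
3e-03, -1.91999742e-03,  5.87327522e-05, -2.64003339e-03,
        5.35748105e-04, -1.59500876e-03, -9.64409183e-04]), 'joint_efforts': array([ 7.62791005e-04, -5.11512029e+01, -4.70556272e-02, -2.38393056e+01,
        1.08112363e-02,  4.32761764e-03,  1.31536271e-05]), 'position': array([0.30052326, 0.60385553, 0.255357  ]), 'tcp_rot': array([[-8.95265853e-01,  4.45531747e-01, -7.17249565e-04],
       [ 4.45532316e-01,  8.95264371e-01, -1.63121549e-03],
       [-8.46303047e-05, -1.77992939e-03, -9.99998412e-01]]), 'wrist_force': array([ 0.29908185, -0.94026185,  0.13793278]), 'ft_torque': array([-0.02535222,  0.01236904,  0.04889452]), 'gripper_force': 0.0, 'finger_gap': 0.08519701605504308}
```

View pics/top0.png

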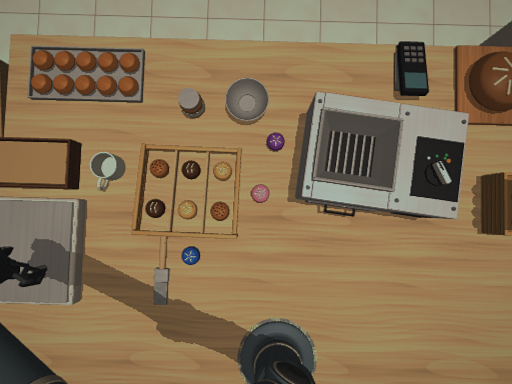

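View pics/scene0.png

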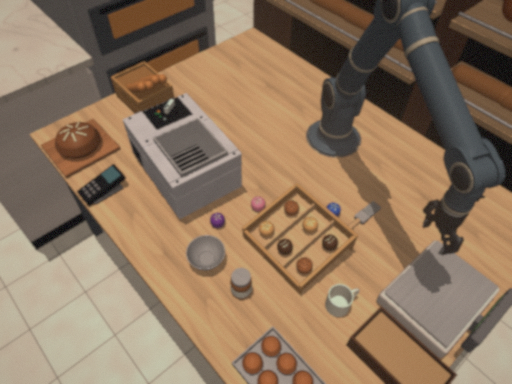

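```bash
cat > h.py <<'E'
import numpy as np,cv2
def cloud(p,d,c):
    v,u=np.mgrid[:384,:512]; K=c["K"]
    X=np.stack([(u-K[0,2])/K[0,0]*d,(v-K[1,2])/K[1,1]*d,d],-1)
    return X@np.array(c["rotation"]).T+c["position"]
E
python3 - <<'E'
from rig import *
from h import *
z=np.load("top0.npz"); W=cloud(z["p"],z["d"],camera_params("top")); p=z["p"]; Z=W[...,2]
R={"seedF":(159,168),"ryeF":(191,170),"paleF":(222,170),"ryeN":(155,208),"paleN":(187,209),"seedN":(220,211)}
for n,(u,v) in R.items():
    w=W[v-12:v+13,u-12:u+13].reshape(-1,3); m=w[:,2]>np.percentile(w[:,2],98)-0.022
    uv=w[m]; (c,r)=cv2.minEnclosingCircle(uv[:,:2].astype(np.float32)); print(n,uv.mean(0).round(4),np.round(c,4),round(r,4),np.percentile(w[:,2],98).round(4),p[v,u])
V,U=np.mgrid[:384,:512]
reg=(U>295)&(U<475)&(V>85)&(V<225)
m=reg&(Z>0.19)&(Z<0.26)
r=cv2.minAreaRect(W[m][:,:2].astype(np.float32)); print("mill",r, np.median(Z[m]))
m=reg&(Z>0.210)&(Z<0.23)&(U<405); r=cv2.minAreaRect(W[m][:,:2].astype(np.float32)); print("collar",r,m.sum())
m=reg&(Z>0.228)&(Z<0.26)&(U>405); q=W[m]; r=cv2.minAreaRect(q[:,:2].astype(np.float32)); print("bar",r,m.sum(),q.mean(0))
cv2.imwrite("pics/crop.png",cv2.resize(np.hstack([p[135:220,405:470],p[140:225,160:240]])[:,:,::-1],None,fx=5,fy=5,interpolation=cv2.INTER_CUBIC))
E
```

```text
seedF [0.5424 0.3528 0.0659] [0.4938 0.2219] 0.1696 0.0692 [151  92  52]
ryeF [0.5412 0.2623 0.0659] [0.4937 0.1758] 0.1274 0.0691 [158 169 133]
paleF [0.5384 0.1705 0.0777] [0.4981 0.1256] 0.0893 0.0698 [160 145 103]
ryeN [0.4283 0.3516 0.0948] [0.4277 0.2231] 0.1601 0.0877 [95 92 76]
paleN [0.4272 0.2605 0.1032] [0.4248 0.1771] 0.1144 0.089 [128 118  85]
seedN [0.4255 0.1734 0.0848] [0.4317 0.1323] 0.0692 0.0878 [152  94  54]
mill ((0.5797412395477295, -0.24820871651172638), (0.3905438780784607, 0.27046164870262146), 83.35548400878906) 0.20115488629634037
collar ((0.5885671973228455, -0.17339715361595154), (0.20230546593666077, 0.18288663029670715), 83.42536926269531) 1474
bar ((0.5343354344367981, -0.37234485149383545), (0.05623014271259308, 0.015298038721084595), 30.418289184570312) 180 [ 0.533885   -0.37162454  0.2381843 ]
```

View pics/crop.png

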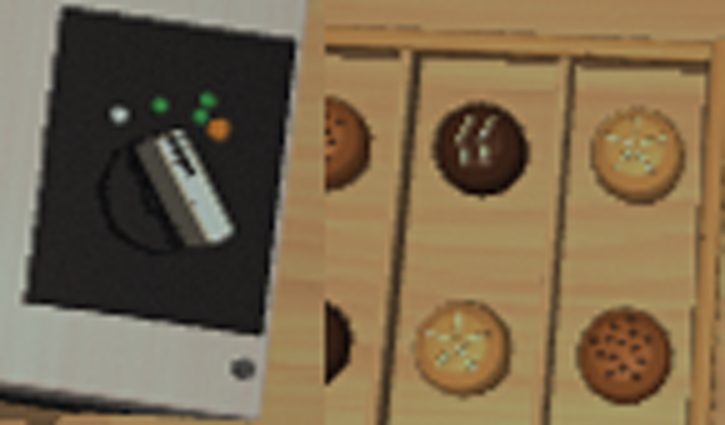

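```bash
cat >> h.py <<'E'
from rig import *
def ray(u,v,z):
    c=camera_params("top"); r=np.array(c["rotation"])@np.linalg.solve(c["K"],[u,v,1]); P=np.array(c["position"]); return P+r*(z-P[2])/r[2]
def att(yaw,tilt=0.,s=1):   # closing axis along yaw direction, tilted down by tilt
    y=s*np.array([np.cos(yaw)*np.cos(tilt),np.sin(yaw)*np.cos(tilt),-np.sin(tilt)])
    z=np.array([-np.cos(yaw)*np.sin(tilt),-np.sin(yaw)*np.sin(tilt),-np.cos(tilt)])
    return np.stack([np.cross(y,z),y,z],1)
BY=-0.018; MY=np.radians(-6.6); HOP=np.array([.5886,-.1734]); BAR=np.array([.5343,-.3723])
RN=ray(187.6,209.4,.066); RF=ray(222.6,170.6,.047)
def tcp(mid,A,back=.006): return mid-A[:,2]*back
mx=np.array([np.cos(MY),np.sin(MY)]); my=np.array([-np.sin(MY),np.cos(MY)])
HA=HOP-.031*my; HB=HOP+.031*my
E
python3 - <<'E'
from h import *
print(RN,RF,RN-RF, HA,HB)
print("bar in mill", (BAR-HOP)@mx,(BAR-HOP)@my)
ik=lambda p,A:(lambda q: None if q is None else np.round(q,2))(inverse_kinematics(p,A))
for s in (1,-1):
    A=att(BY,.16,s)
    for r in (RN,RF):
        for up in (0,.2): print(s,ik(tcp(r,A)+[0,0,up],A))
    for h in (HA,HB): print("hop",s,ik([*h,.185],att(MY,0,s)),ik([*h,.30],att(MY,0,s)))
    for a in (0,.6,1.2): print("dial",s,a,ik([*BAR,.243],att(MY+.6-a+np.pi/2,0,s)))
E
```

```text
[0.42616623 0.26493397 0.066     ] [0.54103765 0.17165136 0.047     ] [-0.11487142  0.09328261  0.019     ] [ 0.58503695 -0.20419456] [ 0.59216305 -0.14260544]
bar in mill -0.03107914193907037 -0.20382293034968152
1 [-0.74  0.5   0.2   2.02 -0.26  0.78 -0.38]
1 [-0.81  0.24  0.26  1.85 -0.16  1.2  -0.5 ]
1 [-0.55  0.62  0.28  1.87 -0.28  0.85 -0.13]
1 [-0.6   0.38  0.32  1.72 -0.18  1.22 -0.23]
hop 1 [-0.25  0.53  0.72  1.78 -0.41  0.99  0.52] [-0.28  0.41  0.75  1.65 -0.3   1.2   0.43]
hop 1 [-0.27  0.48  0.6   1.8  -0.33  0.96  0.35] [-0.33  0.37  0.67  1.67 -0.25  1.18  0.28]
dial 1 0 [ 1.19  0.64 -0.99  1.57  0.55  1.24  2.16]
dial 1 0.6 [-0.1   0.61  0.99  1.65 -0.54  1.18  2.47]
dial 1 1.2 [-0.02  0.55  0.83  1.65 -0.44  1.15  1.78]
-1 [-0.26  0.53 -0.42  1.99  0.16  0.79  2.36]
-1 [-0.32  0.26 -0.33  1.82 -0.02  1.2   2.49]
-1 [-0.09  0.64 -0.37  1.84  0.2   0.86  2.58]
-1 [ 0.42  0.65 -1.18  1.66  0.5   1.37  2.28]
hop -1 [-0.46  0.69  1.11  1.79 -0.69  1.11 -2.36] [-0.48  0.54  1.12  1.66 -0.5   1.27 -2.52]
hop -1 [-0.57  0.68  1.11  1.81 -0.68  1.1  -2.47] [-0.6   0.51  1.12  1.69 -0.48  1.25 -2.63]
dial -1 0 [-0.05  0.57  0.9   1.65 -0.48  1.16 -0.12]
dial -1 0.6 [-0.06  0.57  0.91  1.65 -0.48  1.16 -0.72]
dial -1 1.2 [-0.16  0.67  1.11  1.65 -0.63  1.23 -1.19]
```

```bash
cat >> h.py <<'E'
def pick(r):
    A=att(BY,.16,1); n=-A[:,2]; g=tcp(r,A)
    command_gripper(.078,45)
    movep(g+n*.10+[0,0,.03],A)
    print("hit",move_l(g+n*.0,feed=.12,until_force=12))
    s=sense(); print("at",s["position"]-g)
    command_gripper(.03,45); s=sense(); print("gap",s["finger_gap"],s["gripper_force"],s["time_s"],s["wrist_force"])
    if s["finger_gap"]<.04: raise SystemExit("missed")
    move_l(g+n*.05,feed=.1); move_l(g+n*.05+[0,0,.2],feed=.25)
E
python3 - <<'E'
from h import *
pick(RN); s=sense(); print(s["finger_gap"],s["gripper_force"],s["time_s"])
p,d=camera("wrist"); cv2.imwrite("pics/w1.png",p[:,:,::-1])
E
```

```text
hit False
at [0.00053176 0.0002878  0.00057837]
gap 0.05195991462857715 46.58855622634292 3.3417 [-0.1805492  -1.39722     4.69632692]
0.051902233460250434 46.97867525741458 4.9417
```

View pics/w1.png

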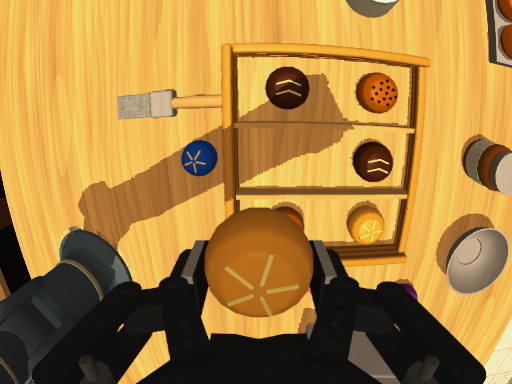

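The star-cut roll is held squarely between the pads (about pixel 258,262). The basket's other five rolls are still in place, with pale_b at (366,226).

```bash
cat >> h.py <<'E'
def place(h):
    A=att(MY,0,1); movep([*h,.32],A)
    print("hit",move_l([*h,.181],feed=.15,until_force=10), sense()["position"],sense()["finger_gap"])
    command_gripper(.068); sleep(.2); move_l([*h,.32],feed=.25); print(sense()["time_s"])
E
python3 - <<'E'
from h import *
place(HA)
pick(RF); s=sense(); print(s["finger_gap"],s["gripper_force"],s["time_s"])
p,d=camera("wrist"); q,d=camera("top")
cv2.imwrite("pics/w2.png",np.hstack([cv2.resize(p,(400,300)),cv2.resize(q,(400,300))])[:,:,::-1])
cv2.imwrite("pics/t2.png",cv2.resize(q[80:230,130:480],None,fx=2.2,fy=2.2)[:,:,::-1])
E
```

```text
hit False [ 0.58568674 -0.20453147  0.18199511] 0.05223274059089245
9.0667
hit False
at [6.86490756e-04 5.24936110e-05 6.99162063e-04]
gap 0.05221178980159699 46.76429472863674 12.4083 [-0.69800632  0.75076199  5.47832952]
0.05216067540084441 47.00128968805075 14.0083
```

View pics/t2.png

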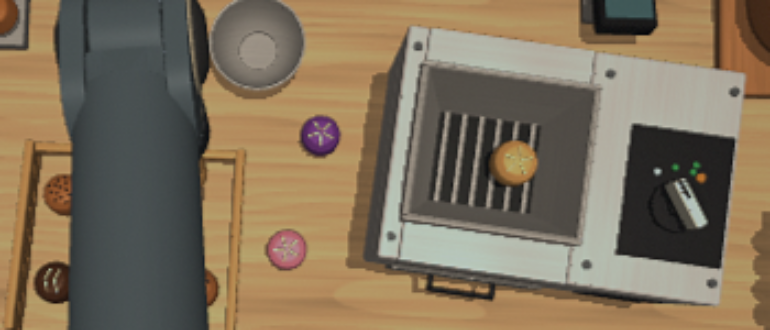

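Roll A rests on the right half of the grid at crop pixel (514,162), leaving the left half free. The dial is unmoved and the second roll is held.

Run:
```python
from h import *
place(HB)
command_gripper(.05,70)
movep([*BAR,.33],att(MY+.6+np.pi/2,0,-1))
s=sense(); print(s["position"],s["joint_pos"].round(2),s["time_s"])
p,d=camera("wrist"); q,d=camera("top")
cv2.imwrite("pics/w3.png",np.hstack([cv2.resize(p,(400,300)),cv2.resize(q[80:280,130:397],(400,300))])[:,:,::-1])
```

```text
hit False [ 0.59284096 -0.14280512  0.18194126] 0.052033456745270816
17.6
[ 0.53561104 -0.37055001  0.32949427] [-0.11  0.52  0.99  1.54 -0.45  1.33 -0.15] 18.8583
```

View pics/w3.png

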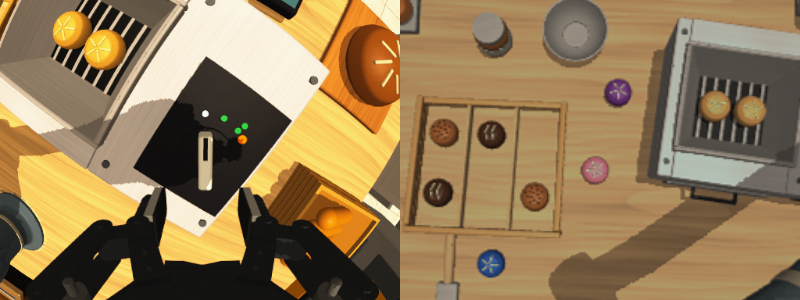

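Both rolls lie on the grid and the four others stay in the basket. The bar (left picture, 206,160) is lined up with the fingers, so I'm going down to grip and turn it.

Run:
```python
from h import *
P=np.array([*BAR,.243])
print("hit",move_l(P,feed=.1,until_force=8), sense()["position"])
command_gripper(.005,70); s=sense(); print("gap",s["finger_gap"],s["gripper_force"],s["wrist_force"],s["ft_torque"])
if .010<s["finger_gap"]<.020:
    for a in np.linspace(.1,1.2,12):
        movep(P,att(MY+.6-a+np.pi/2,0,-1)); s=sense(); y=-s["tcp_rot"][:,1]
        print(round(a,2),"act",round(MY+.6+np.pi/2-np.arctan2(y[1],y[0]),3),"Mz",s["ft_torque"].round(2),s["wrist_force"].round(1),round(s["finger_gap"],4),s["joint_pos"][6].round(2),round(s["time_s"],1),(s["position"]-P).round(4))
q,d=camera("top"); np.savez("top4.npz",p=q,d=d); p,d=camera("wrist")
cv2.imwrite("pics/w4.png",np.hstack([cv2.resize(p[90:330,130:390],(400,370)),cv2.resize(q[125:215,400:480],(400,370))])[:,:,::-1])
```

```text
hit False [ 0.53453568 -0.37276955  0.24375129]
gap 0.01278280926428947 69.27017211914062 [ 2.13209172 -4.1830346   0.62950666] [-0.7386445  -0.50712688 -0.03394076]
0.1 act 0.098 Mz [-0.86 -0.55  0.19] [ 3.  -4.4  0. ] 0.0125 -0.18 20.6 [ 0.0008 -0.0014  0.001 ]
0.2 act 0.198 Mz [-0.73 -0.5   0.09] [ 2.7 -4.2  0.4] 0.0125 -0.26 20.9 [ 0.0008 -0.0014  0.0009]
0.3 act 0.299 Mz [-0.78 -0.54 -0.05] [ 2.2 -4.2  0.3] 0.0123 -0.35 21.1 [ 0.0008 -0.0013  0.0009]
0.4 act 0.398 Mz [-0.81 -0.55 -0.16] [ 3.1 -5.   1.5] 0.0127 -0.43 21.4 [ 0.0008 -0.0013  0.0009]
0.5 act 0.497 Mz [-0.76 -0.56  0.01] [ 3.3 -4.3  0.3] 0.0128 -0.51 21.6 [ 0.0008 -0.0012  0.0009]
0.6 act 0.597 Mz [-0.7  -0.53  0.19] [ 2.4 -5.2  1.4] 0.013 -0.6 21.9 [ 0.0008 -0.0011  0.0009]
0.7 act 0.696 Mz [-0.8  -0.59  0.14] [ 3.2 -5.9  1.4] 0.0126 -0.68 22.1 [ 0.0008 -0.0011  0.0009]
0.8 act 0.797 Mz [-0.76 -0.6  -0.01] [ 2.5 -4.2  1.9] 0.0126 -0.77 22.4 [ 0.0008 -0.001   0.0009]
0.9 act 0.897 Mz [-0.75 -0.66 -0.1 ] [ 3.5 -4.1  2.6] 0.0126 -0.85 22.6 [ 0.0009 -0.001   0.0009]
1.0 act 0.996 Mz [-0.81 -0.66  0.08] [ 3.6 -4.5  2.8] 0.0125 -0.94 22.9 [ 0.0009 -0.001   0.0009]
1.1 act 1.095 Mz [-0.83 -0.7   0.25] [ 3.4 -4.2  2.5] 0.0122 -1.03 23.1 [ 0.0009 -0.0009  0.0009]
1.2 act 1.195 Mz [-0.73 -0.72  0.18] [ 3.7 -4.7  1.9] 0.0126 -1.12 23.4 [ 0.0009 -0.0009  0.0009]
```

View pics/w4.png

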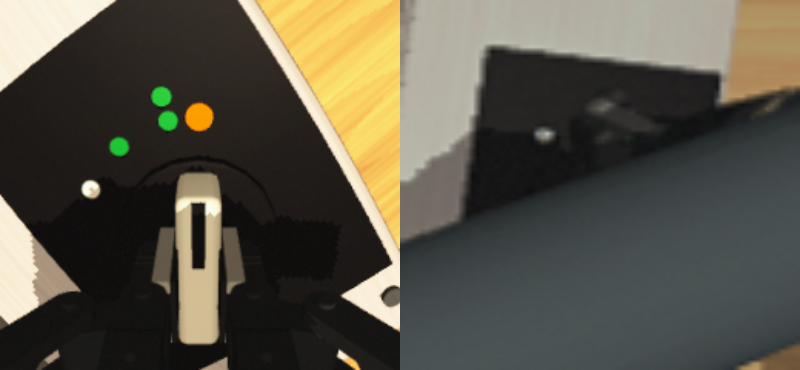

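The black pointer line at (198,235) aims straight at the orange dot (199,117). The pads are flush on the bar, and the sprung-back torque of about 0.2 N m shows the dial is in the pulse range.

Run:
```python
from rig import *
sleep(.3); s=sense(); print(s["ft_torque"],s["finger_gap"],s["gripper_force"],s["time_s"]); print(finish_job())
```

```text
[-0.76253755 -0.68093639  0.20609302] 0.012833794498940013 69.82314348220825 23.7917
the job is handed in; nothing more can be done
None
```

Both pale rolls are in the hopper, the dial is held at pulse (about 1.195 rad by the tool angle) with the fingers still gripping it, and the job was handed in at 23.8 s; no verdict came back.

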